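# Open the child-safe tablet box and lift out its tub

## Task

Unlock the bamboo tablet box by turning its child-lock dial until the orange pointer is at the four-dot mark, then push the pink sliding lid all the way over onto the other half of the box so that the well is fully open. Lift the white inner tub out by its black bar and stand it upright, wholly on the bamboo drying board, without tipping or dropping it. Leave the lid open and do not disturb the other things on the counter.

Things in the scene. Friction and masses are not known exactly. Their poses are not given: they have to be found in the camera images.
- tablet_box: Fixed bamboo box, 300 long (y) x 150 (x) x 88 high; origin: centre of its underside. Well 116 x 116 in its +y half, solid deck in its -y half, both rims 72 high. The lid slides along y from well to deck, held under lips (z 82 to 88, at x beyond +/-60): it can not be lifted out. A boss (x -134 to -75, y 0 to 100, 70 high) carries the dial and has a white top with dots.
- well (a point): Centre of the well's floor, 10 above the counter, at (0, 75) in the box's frame.
- dial (a joint): Child-lock dial on a vertical axis: rad, positive anticlockwise from above, stops at +/-1.3, light friction (0.06 N m), stays where left. At 0 the pointer looks along the box's -x, at the three-dot mark; 1, 2, 3, 4, 5 dots lie at -1.2, -0.6, 0, 0.6, 1.2. Its steel disc (radius 22, one flat side) blocks the lid's notched edge except within about 0.2 of 0.6 (four dots).
- dial_grip (a point): On the dial's axis at mid-height of its black handle bar, 98 above the counter, at (-80, 50) in the box's frame. The bar is 12 wide, 20 tall (z 88 to 108), runs along the pointer from 28 behind the axis to 36 ahead (nose 8 wide); orange stripe on the pointer end.
- lid: Pink flat lid 132 x 132 x 8, 0.15 kg, with 2 play in the box's grooves; origin: centre of its underside, axes like the box's. Closed, it lies at box y +75, z 72; fully open over the deck at y -75 (stops 3 beyond each). A bamboo rib 80 (x) x 14 (y), z 8 to 30, stands on it, centred at lid (0, +40): push its +y face, or grip it.
- tub: White square tub 108 x 108 x 56 tall, walls 4, 0.3 to 0.45 kg, 4 clearance all round in the well; tablets fixed on its floor up to 19 high; origin: centre of its underside. A black bar 14 wide (y) x 12 tall spans its middle along its x, top flush with the rim (z 44 to 56), 43 clear on each side. Under the lid at the start, axes like the box's.
- board: Fixed bamboo drying board 220 (x) x 180 (y) x 16 thick; origin: centre of its underside.
- mug: Bystander: pink mug, 80 across, 95 tall; origin: centre of its underside.
- jar: Bystander: glass jar with steel lid, 84 across, 130 tall; origin: centre of its underside.
- bottle: Bystander: white bottle with blue cap, 72 across, 190 tall; origin: centre of its underside.
- bowl: Bystander: white bowl, 120 across, 50 tall; origin: centre of its underside.
- brush: Bystander: flat cleaning brush, 180 long, lying along its x; origin: centre of its underside.
- soap: Bystander: peach soap bar 90 x 60 x 28; origin: centre of its underside.
Mind the look-alikes: they are no part of the job. What is meant by the lid is not turquoise, and is the larger of those in its own colour.

How it is judged (in metres and radians):
On the way, in this order (a step that is already met when the one before it is completed fails the run):
1. the dial is at the four-dot mark with the lid still closed (value of joint dial between 0.35 and 0.85 rad and y of lid in the frame of tablet_box above 0.055 m), for 0.2 s.
2. the lid is pushed fully open with the tub still in the well (y of lid in the frame of tablet_box below -0.06 m and z of tub in the frame of tablet_box below 0.03 m and horizontal distance between tub and well below 0.02 m), for 0.2 s.
3. the tub is lifted clear of the box, upright (z of tub in the frame of tablet_box above 0.09 m and angle between tub's own z axis and vertical below 0.6 rad), for 0.1 s.
At the end, for the whole second after the job is handed in: The lid is parked over the deck (within 15 mm of fully open); the tub stands at rest, upright within 0.08 rad, on the board with its centre within 62 mm (along the board's x) and 45 mm (y) of the board's centre (y of lid in the frame of tablet_box below -0.06 m and x of tub in the frame of board between -0.062 and 0.062 m and y of tub in the frame of board between -0.045 and 0.045 m and z of tub in the frame of board between 0.01 and 0.022 m and angle between tub's own z axis and vertical below 0.08 rad and linear speed of each of tub, lid below 0.02 m/s and angular speed of tub below 0.1 rad/s); the robot touches nothing.
It fails at once if a bystander is moved more than 30 mm or tipped (distance of any of mug, jar, bottle, bowl, brush, soap from where it was at the start of the episode above 0.03 m or angle between any of mug, jar, bottle, bowl, brush, soap's own z axis and vertical above 0.5 rad).
It fails at once if the tub is tipped more than about 40 degrees (angle between tub's own z axis and vertical above 0.7 rad).
It fails at once if the tub is dropped (moving faster than 0.8 m/s close above the board) (linear speed of tub above 0.8 m/s and z of tub in the frame of board below 0.08 m).
It also fails if it takes over 72 s, if anything falls off the work surface, if the arm or the gripper's body presses on something with over 40 N, if the wrist force passes 120 N, or if a joint passes its speed limit or range.

## Robot

A 6-joint arm with a two-finger parallel gripper is mounted at the origin on the work surface. World frame = base frame: x ahead of the robot, y to its left, z up, the work surface at z = 0. Lengths are in mm, angles in rad, forces in N, time in s.
With the tool pointing down it reaches from about 350 to 775 mm from the base axis. Payload 7.3 kg.
Tool frame: the origin (TCP) lies midway between the tips of the shut fingers; the grasp point (between the pads) lies 19 mm behind it; z points along the fingers, y is the line along which they close (so a half turn about z gives the same grasp; the last joint's range is limited). The gripper opens to 92 mm and grips with 3 to 60 N. Pads are 19 mm wide; open, the fingers measure 130 mm over their backs; the gripper's body (75 mm by 190 mm) begins 47 mm behind the grasp point.
Start: joints at [-1.248, 0.342, 1.524, -0, 1.275, -0.146], TCP at [237.229, -468.37, 194.741] pointing down, gripper open.
Joint ranges: [-2.53, 2.53], [-0.77, 2.02], [0.04, 2.7], [-1, 4.14], [0.28, 2.66], [-3.11, 3.11]. Speed limits (rad/s): [2.57, 2.57, 3.14, 3.14, 3.14, 3.14].

## Interface

Orientations are given as [roll, pitch, yaw] about the fixed x, y, z axes, in that order (R = Rz(yaw) Ry(pitch) Rx(roll)).
In Python, from plant import * gives the robot as it stands.
- The arm moves only by the tool step_arm, never from a script. Its argument "deltas" is one flat list of numbers, 5 for each row, row after row: the shift along the world's x, y, z in mm, then the turn about the world's z in degrees, then the finger opening in mm, from 0 to 91.8. In form: [tx, ty, tz, turn, gripper, tx, ty, tz, turn, gripper, ...]. A call has exactly 10 rows; each row shifts and turns the commanded pose from where the row before left it; what a row does not reach is not made up. A row lasts 1/8 s, in which the tool goes at most 62.5 mm and 10.7 degrees, less where a joint would pass 70% of its speed; a pose out of reach is approached as far as the arm can. A call is refused whole if a number of a shift passes 62.5 or a number of a turn 10.7, either way. A call with a gripper value outside its range is refused whole. The fingers move at their own pace and stop on an object; the grip force is fixed at half the most. Time passes only in rows, so rows that do not move let the fingers close, or fill a call up. It gives the time, the measured TCP pose, the force, the opening and the grip force at its end, in the units of the state.
- get_obs(): the state, without advancing time (a new reading comes with each control period).
- capture(name): name is "side" or "top"; returns the picture (384x512x3 uint8, red, green, blue); there is no depth.
- camera_params(name): a dict with "mtx" (3x3 intrinsics, pixels), "rvec" (rotation vector, rad) and "tvec" (3), from world to camera coordinates, as OpenCV has them. Camera axes: x right, y down, z forward; pixel columns grow to the right and rows downward; lengths in mm; the calibration is good to about 2 mm. A picture is of the moment at which its call begins. camera_params takes no time and is no camera call.
- close_job(): hands the job in; it is judged then, once.
The state is a dict: "time": time; "joint_positions": joint angles; "dq": joint speeds; "tau": joint torques, N m; "tool_pos": TCP position; "tcp_rot": TCP orientation; "contact_force": force on the tool from outside, world axes, zero at the start; "moment": the same for the moment, N m; "grip_width": finger opening in mm; "finger_force": force on a finger pad.
Only numpy, scipy, OpenCV 4.12 (cv2) and the standard library are available. Lean on these libraries where they do the work, as an engineer would, in place of code of your own. Each camera call takes 0.05 s, during which the arm holds its last target. There are 200 camera calls.

## Working session

There is one attempt and no reset: what is moved stays moved. The work goes in short steps, Python scripts to look and compute and a tool call to move; the robot and the scene stay as the last step left them, time stands still between calls to the robot, and variables do not carry over. Pictures are saved under pics/ and viewed, at most 10 in all, crops included, and the job is handed in when it is done.

Besides the shell and the picture viewer there is one more tool, called after "Emit:" as name(argument=value, ...) on one line, values as JSON. step_arm: Moves the arm, as the interface text tells. Its arguments: {"type":"object","properties":{"deltas":{"type":"array","items":{"type":"number"}}},"required":["deltas"]}

```bash
mkdir -p pics; cat > h.py <<'E'
from plant import *
import numpy as np, cv2
def cam(n):
    p=camera_params(n); K=np.array(p["mtx"],float); R=cv2.Rodrigues(np.array(p["rvec"],float))[0]; t=np.array(p["tvec"],float).ravel()
    return K,R,t
def ray(n,uv,z):
    K,R,t=cam(n); c=-R.T@t
    uv=np.atleast_2d(np.array(uv,float)); d=(R.T@np.linalg.inv(K)@np.c_[uv,np.ones(len(uv))].T).T
    return c+d*((z-c[2])/d[:,2])[:,None]
def proj(n,P):
    K,R,t=cam(n); q=(K@(R@np.atleast_2d(P).T+t[:,None])).T
    return q[:,:2]/q[:,2:]
def save(n,f):
    im=np.array(capture(n))[:,:,::-1].copy(); cv2.imwrite("pics/"+f+".png",im); return im
E
python3 - <<'E'
from h import *
for n in("top","side"):
    save(n,n+"0"); K,R,t=cam(n); print(n,K[0,0],-R.T@t,R[2])
print(get_obs())
E
```

```text
top 427.5467175402038 [ 284.76199776   26.8647233  1505.97295651] [ 0.17326779 -0.00619147 -0.98485529]
side 420.30594865414633 [376.07973677 983.08752243 829.22920172] [ 0.14087227 -0.78914324 -0.59783605]
{'time': 0.1, 'joint_positions': array([-1.24797345e+00,  3.42650851e-01,  1.52489279e+00, -2.20431566e-05,
        1.27538295e+00, -1.45984784e-01]), 'dq': array([-0.00068843, -0.0023433 , -0.00337075,  0.00119315,  0.00063652,
       -0.00157078]), 'tau': array([ 2.09074002e-03, -4.32001948e+01, -2.44694799e+01,  7.18557998e-02,
        5.25866705e-02, -5.46935075e-05]), 'tool_pos': array([ 237.10295429, -467.97435297,  194.12563815]), 'tcp_rot': array([-3.14026984e+00, -1.73187797e-04,  4.68813974e-01]), 'contact_force': array([ 0.41154281, -0.38667692, -0.08248108]), 'moment': array([-0.01108268,  0.04286268, -0.01097924]), 'finger_force': 0.0, 'grip_width': 91.57098818369433}
```

View pics/top0.png

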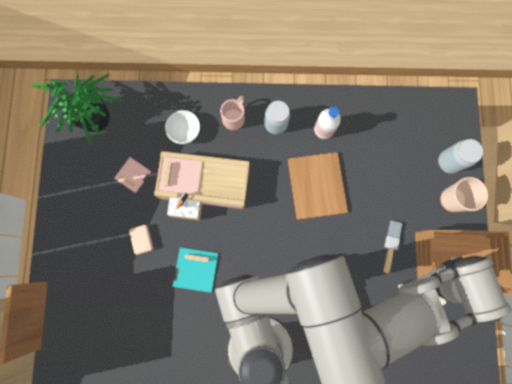

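View pics/side0.png

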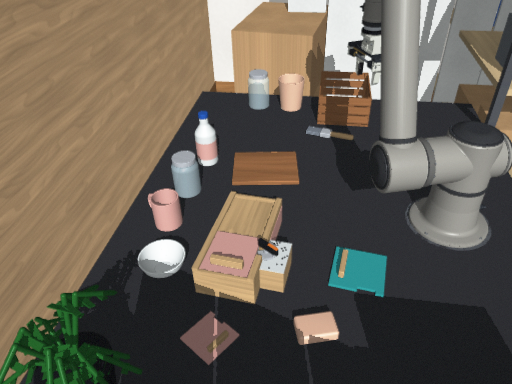

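The top view shows the box at (203,180), with the pink lid at (180,175) over its +y (left) half, the dial at (182,201) and the board at (318,185). Side view: lid (232,255), dial (268,245), board (266,168).

Candidates for "the lid" in the top view are the pink lid in the box at (180,175), a loose small pink panel at (132,175) and the turquoise one at (196,270). By the description it is the one in the box, which I'll check in a close crop.

```bash
python3 - <<'E'
import cv2,numpy as np
a=cv2.imread("pics/top0.png")[145:225,110:260]; b=cv2.imread("pics/side0.png")[185:305,185:305]
a=cv2.resize(a,None,fx=3.2,fy=3.2,interpolation=cv2.INTER_CUBIC); b=cv2.resize(b,(320,320),interpolation=cv2.INTER_CUBIC)
o=np.zeros((320,800,3),np.uint8); o[:a.shape[0],:480]=a; o[:,480:]=b
cv2.imwrite("pics/crop0.png",o)
E
```

```text
(no output)
```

View pics/crop0.png

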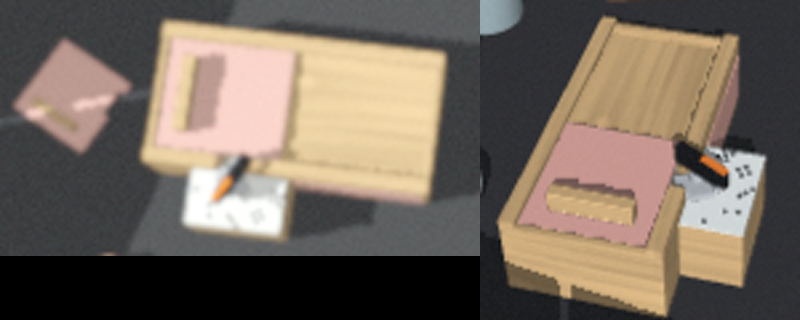

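```bash
python3 - <<'E'
from h import *
im=cv2.imread("pics/top0.png"); hsv=cv2.cvtColor(im,cv2.COLOR_BGR2HSV)
for uv in [(172,175),(132,175),(225,180),(318,185),(188,212),(183,198)]: print(uv,hsv[uv[1],uv[0]])
def big(m,box):
    k=np.zeros_like(m); x0,y0,x1,y1=box; k[y0:y1,x0:x1]=m[y0:y1,x0:x1]
    k=cv2.morphologyEx(k,cv2.MORPH_CLOSE,np.ones((3,3),np.uint8))
    c,_=cv2.findContours(k,cv2.RETR_EXTERNAL,cv2.CHAIN_APPROX_NONE); return max(c,key=cv2.contourArea)[:,0,:].astype(float)
def rect(n,c,z):
    P=ray(n,c,z)[:,:2].astype(np.float32); (cx,cy),(w,h),a=cv2.minAreaRect(P); print(n,"centre",round(cx,1),round(cy,1),"size",round(w,1),round(h,1),"ang",round(a,2))
sat=cv2.inRange(hsv,(5,60,60),(25,255,255))
rect("top",big(sat,(280,140,355,225)),16)
ims=cv2.imread("pics/side0.png"); hs=cv2.cvtColor(ims,cv2.COLOR_BGR2HSV)
rect("side",big(cv2.inRange(hs,(5,60,60),(25,255,255)),(225,145,305,190)),16)
pink=cv2.inRange(hsv,(0,40,100),(9,130,255))|cv2.inRange(hsv,(172,40,100),(180,130,255))
rect("top lid",big(pink,(154,150,205,200)),80) if 0 else rect("top",big(pink,(154,150,205,200)),80)
E
```

```text
(172, 175) [  7  59 190]
(132, 175) [  7  61 189]
(225, 180) [ 19  77 240]
(318, 185) [ 15 125 210]
(188, 212) [ 53   4 241]
(183, 198) [100  23  66]
top centre 561.5 -194.6 size 226.5 187.7 ang 8.74
side centre 557.6 -186.4 size 221.5 202.6 ang 8.82
top centre 572.3 280.5 size 131.8 117.8 ang 83.91
```

The crop confirms the choice: the lid in the box is the large pink one with its rib at the +y end. The loose pink panel is smaller. The dial pointer looks down and to the left in the picture, around two dots, so it has to turn anticlockwise. Next I'll measure the box corners and the dial.

```bash
python3 - <<'E'
from h import *
C=np.array([(163,20),(447,52),(432,203),(143,163)])/3.2+[110,145]
P=ray("top",C,88); print("rough",P.round(1)[:,:2])
im=cv2.imread("pics/top0.png"); hsv=cv2.cvtColor(im,cv2.COLOR_BGR2HSV)
ims=cv2.imread("pics/side0.png"); hs=cv2.cvtColor(ims,cv2.COLOR_BGR2HSV)
# orange stripe
for n,h,b in(("top",hsv,(165,185,205,220)),("side",hs,(250,230,290,260))):
    m=cv2.inRange(h,(4,170,120),(16,255,255)); x0,y0,x1,y1=b
    ys,xs=np.nonzero(m[y0:y1,x0:x1]); uv=np.array([[xs.mean()+x0,ys.mean()+y0]]); print(n,"orange",uv,len(xs),ray(n,uv,108).round(1))
    k=cv2.inRange(h,(0,0,0),(180,120,70)); k[:]=k
    ys,xs=np.nonzero((k)[y0-5:y1,x0:x1]); 
# white boss top
for n,h,b in(("top",hsv,(160,190,210,225)),("side",hs,(245,235,300,285))):
    x0,y0,x1,y1=b; m=np.zeros(h.shape[:2],np.uint8); m[y0:y1,x0:x1]=cv2.inRange(h,(0,0,150),(180,35,255))[y0:y1,x0:x1]
    m=cv2.morphologyEx(m,cv2.MORPH_CLOSE,np.ones((3,3),np.uint8)); c=max(cv2.findContours(m,cv2.RETR_EXTERNAL,cv2.CHAIN_APPROX_NONE)[0],key=cv2.contourArea)[:,0,:]
    Q=ray(n,c,70)[:,:2].astype(np.float32); print(n,"boss",cv2.minAreaRect(Q), Q.min(0),Q.max(0))
# box top outline: non-background, bamboo|pink, rays at z=88; fit +x and +y edges
m=cv2.inRange(hsv,(0,40,120),(30,160,255)); k=np.zeros_like(m); k[148:213,152:252]=m[148:213,152:252]
c=max(cv2.findContours(cv2.morphologyEx(k,cv2.MORPH_CLOSE,np.ones((3,3),np.uint8)),cv2.RETR_EXTERNAL,cv2.CHAIN_APPROX_NONE)[0],key=cv2.contourArea)[:,0,:]
Q=ray("top",c,88)[:,:2]
t=cv2.fitLine; 
for nm,s in(("far+x",(Q[:,0]>np.interp(Q[:,1],[110,370],[620,650])) ),):
    v=t(Q[s].astype(np.float32),cv2.DIST_HUBER,0,.01,.01).ravel(); print(nm,v,s.sum(),"yawdeg",np.degrees(np.arctan2(v[1],v[0])))
print(cv2.minAreaRect(Q.astype(np.float32)))
# side box top: far outlines
print("side corners", ray("side",np.array([(603-480,20),(740-480,38),(670-480,250),(500-480,225)])*120/320+[185,185],88).round(1)[:,:2])
E
```

```text
rough [[655.  348.5]
 [625.7  45.1]
 [463.8  57.5]
 [500.4 360.7]]
top orange [[179.66666667 203.        ]] 3 [[475.4 272.6 108. ]]
side orange [[272.3 246.7]] 30 [[471.2 276.4 108. ]]
top boss ((472.7719421386719, 266.6675720214844), (105.86913299560547, 76.69184112548828), 84.43641662597656) [430.5434  213.66168] [511.5704  320.93655]
side boss ((472.1402587890625, 267.4168701171875), (102.22447204589844, 76.15095520019531), 83.46320343017578) [430.39752 215.3461 ] [509.47107 321.11798]
far+x [9.8423809e-02 9.9514461e-01 6.4200763e+02 1.9918166e+02] 91 yawdeg 84.351585
((547.0333251953125, 207.7994842529297), (307.2303466796875, 195.50088500976562), 84.20639038085938)
side corners [[619.3  58.3]
 [469.8  69.8]
 [496.6 361.7]
 [648.  354.7]]
```

Emit:
step_arm(deltas=[30,50,2,-5.7,50,30,50,2,-5.7,50,30,50,2,-5.7,50,30,50,2,-5.7,50,30,50,2,-5.7,50,30,50,2,-5.7,50,30,50,2,-5.7,50,30,50,2,-5.7,50,30,50,2,-5.7,50,30,50,2,-5.7,50])

```text
time: 1.35
tool_pos: [537.8, 33.5, 214.5]
tcp_rot: [3.141, 0.0, -0.529]
contact_force: [0.0, -0.7, -0.2]
grip_width: 49.7
finger_force: 0.0
```

```bash
python3 - <<'E'
from h import *
# bar axis in the side view: dark pixels + orange, ray at z=108
im=cv2.imread("pics/side0.png"); K=np.array([(680,150),(728,178),(672,140),(690,160)],float)
print(ray("side",(K-[480,0])*.375+185,108).round(1)[:,:2])
im=cv2.imread("pics/top0.png"); print(ray("top",np.array([(240,160),(215,198)])/3.2+[110,145],108).round(1)[:,:2])
# lid rib in both (bamboo within lid), top z=102
for n,b in(("top",(160,158,172,190)),("side",(205,248,248,272))):
    h=cv2.cvtColor(cv2.imread(f"pics/{n}0.png"),cv2.COLOR_BGR2HSV); x0,y0,x1,y1=b
    m=cv2.inRange(h[y0:y1,x0:x1],(13,60,100),(28,255,255)); nn,l,s,c=cv2.connectedComponentsWithStats(m)
    i=1+np.argmax(s[1:,4]); print(n,s[i],ray(n,c[i]+[x0,y0],102 if n=="top" else 97).round(1))
E
```

```text
[[503.1 262.3]
 [455.8 291. ]
 [512.4 250.5]
 [492.3 273.6]]
[[502.3 256.3]
 [462.4 280.1]]
top [  4   4   8  24 124] [[575.2 319.2 102. ]]
side [  5   6  34  16 342] [[572.8 326.7  97. ]]
```

Emit:
step_arm(deltas=[-6,29,0,0,50,-6,29,0,0,50,-6,29,0,0,50,-6,29,0,0,50,-6,29,-10,0,50,-6,29,-20,0,50,-6,29,-20,0,50,-6,29,-20,0,50,0,0,-20,0,50,0,0,0,0,50])

```text
time: 2.6
tool_pos: [487.8, 263.4, 123.0]
tcp_rot: [3.138, 0.003, -0.525]
contact_force: [-0.2, 0.5, 0.2]
grip_width: 49.8
finger_force: 0.0
```

```bash
python3 - <<'E'
from h import *
im=save("side","side1"); cv2.imwrite("pics/s1c.png",cv2.resize(im[170:310,170:350],None,fx=4,fy=4,interpolation=cv2.INTER_CUBIC)); print(get_obs()["joint_positions"])
E
```

```text
[ 3.56433929e-01  4.62165320e-01  1.54219514e+00 -1.07757787e-04
  1.13920890e+00  2.45318111e+00]
```

View pics/s1c.png

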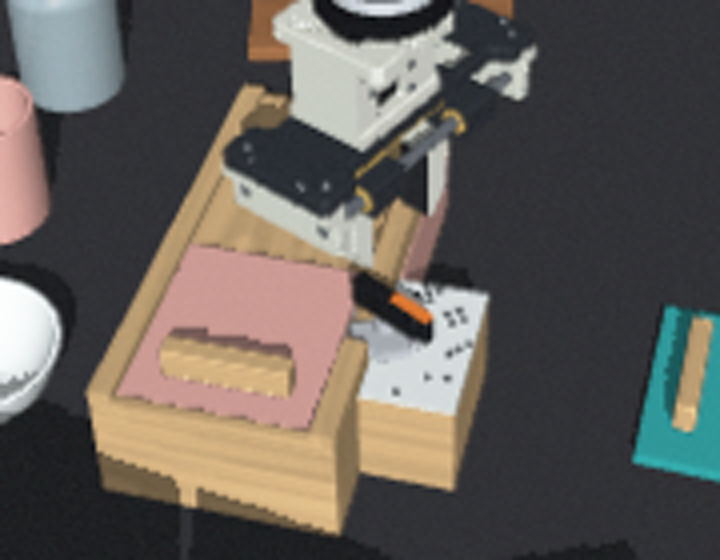

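```bash
python3 - <<'E'
from h import *
o=get_obs(); p=o["tool_pos"]; y=o["tcp_rot"][2]; d=np.array([np.cos(y+np.pi/2),np.sin(y+np.pi/2),0])
f=lambda P:((proj("side",P)-[170,170])*4).round()
print("tcp,tips",f([p,p+25*d,p-25*d])); a=np.array([489.4,265.7,108]); u=np.array([np.cos(2.6),np.sin(2.6),0])
print("bar",f([a,a+36*u,a-28*u,[489.4,265.7,123]]))
E
```

```text
tcp,tips [[383. 269.]
 [357. 293.]
 [408. 246.]]
bar [[382. 291.]
 [429. 318.]
 [346. 271.]
 [381. 273.]]
```

Emit:
step_arm(deltas=[0,0,0,0,50,1,2,-5,0,50,0,1,-5,0,50,0,0,-5,0,50,0,0,-5,0,50,0,0,-5,0,50,0,0,-5,0,50,0,0,0,0,50,0,0,0,0,50,0,0,0,0,50])

```text
time: 3.9
tool_pos: [490.4, 266.7, 95.0]
tcp_rot: [-3.141, -0.0, -0.526]
contact_force: [-0.2, -0.0, -0.2]
grip_width: 50.3
finger_force: 0.0
```

```bash
python3 - <<'E'
from h import *
im=save("side","side2"); a=cv2.resize(im[190:290,210:320],None,fx=5,fy=5,interpolation=cv2.INTER_CUBIC)
cv2.imwrite("pics/s2c.png",a)
f=lambda P:((proj("side",P)-[210,190])*5).round()
o=get_obs(); p=o["tool_pos"]; y=o["tcp_rot"][2]; d=np.array([np.cos(y+np.pi/2),np.sin(y+np.pi/2),0]); print(p,f([p,p+25*d,p-25*d]))
E
```

```text
[490.36082254 266.68787408  94.95503349] [[275. 284.]
 [243. 314.]
 [307. 256.]]
```

View pics/s2c.png

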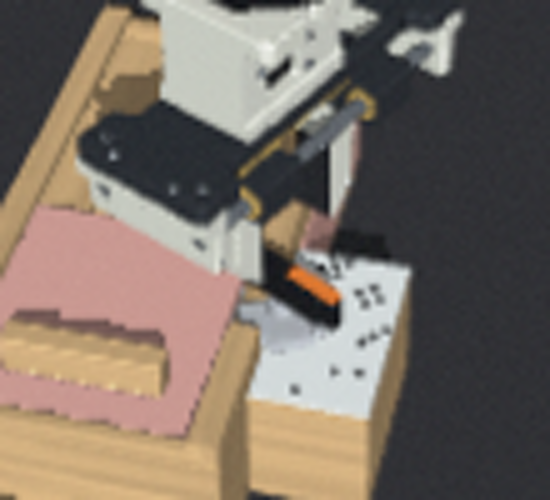

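Emit:
step_arm(deltas=[0,0,-2,0,50,0,0,0,0,0,0,0,0,0,0,0,0,0,0,0,0,0,0,0,0,0,0,0,0,0,0,0,0,0,0,0,0,0,0,0,0,0,0,0,0,0,0,0,0,0])

```text
time: 5.2
tool_pos: [490.2, 266.6, 92.8]
tcp_rot: [3.142, -0.0, -0.526]
contact_force: [0.5, 0.3, 0.0]
grip_width: 0.1
finger_force: 0.0
```

```bash
python3 - <<'E'
from h import *
im=save("side","side3"); a=cv2.resize(im[205:275,230:310],None,fx=5,fy=5,interpolation=cv2.INTER_CUBIC)
t=save("top","top3"); b=cv2.resize(t[150:230,150:230],(350,350),interpolation=cv2.INTER_CUBIC)
o=np.zeros((350,800,3),np.uint8); o[:,:400]=a; o[:,400:750]=b; cv2.imwrite("pics/c3.png",o)
p=get_obs()["tool_pos"]; print((proj("side",p)-[230,205])*5,(proj("side",[489.4,265.7,98])-[230,205])*5)
E
```

```text
[[175.42105916 212.63868367]] [[177.27468735 203.74416659]]
```

View pics/c3.png

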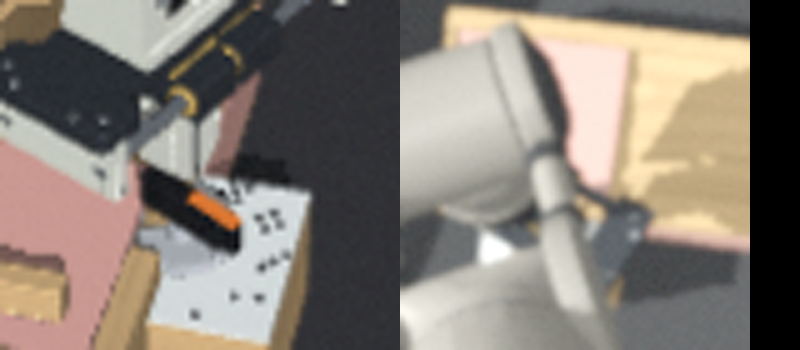

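```bash
python3 - <<'E'
from h import *
A=[cv2.imread(f"pics/side{i}.png")[190:262,240:290] for i in(2,3)]
Z=[cv2.resize(a,None,fx=8,fy=8,interpolation=cv2.INTER_LANCZOS4) for a in A]
o=get_obs(); p=o["tool_pos"]; y=o["tcp_rot"][2]; d=np.array([np.cos(y+np.pi/2),np.sin(y+np.pi/2),0]);e=np.array([-d[1],d[0],0])
for z,w in zip(Z,(25,0)):
    for s in(1,-1):
        for q in(p+s*(w*d),p+s*(w+19)*d):
            a,b=[tuple(int(v) for v in (proj("side",r)[0]-[240,190])*8) for r in(q,q+[0,0,66])]
            cv2.line(z,a,b,(0,255,0) if s>0 else (255,255,0),1)
cv2.imwrite("pics/d.png",np.hstack(Z)[:600,:800])
E
```

```text
(no output)
```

View pics/d.png

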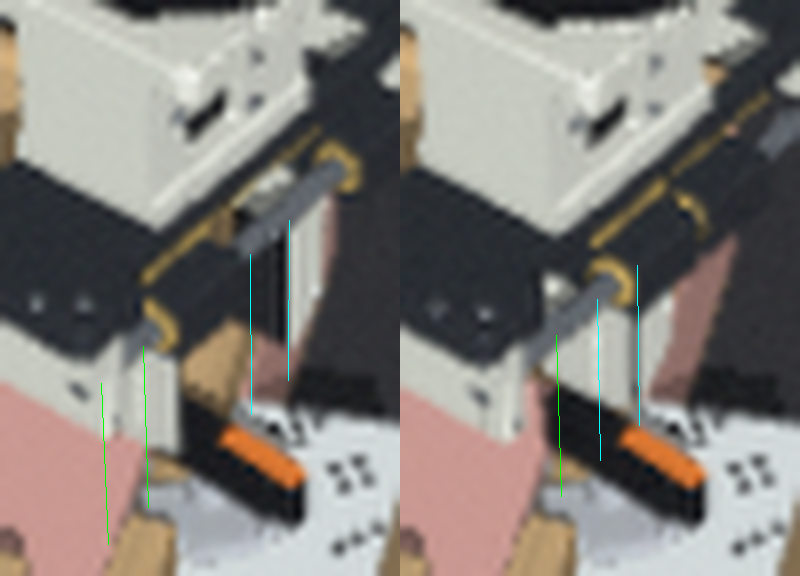

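The picture shows the shut fingers ending at the bar's upper back edge, near (592,400) in the right half, while the calibration puts them near (600,460). So the tips hover above the 108 mm bar top, about 20 mm higher than reported. I'll go down in small open steps and watch the force.

Emit:
step_arm(deltas=[0,0,0,0,50,0,0,0,0,50,0,0,0,0,50,0,0,-2,0,50,0,0,-2,0,50,0,0,-2,0,50,0,0,0,0,50,0,0,0,0,50,0,0,0,0,50,0,0,0,0,50])

```text
time: 6.55
tool_pos: [490.3, 266.7, 86.8]
tcp_rot: [-3.142, -0.0, -0.526]
contact_force: [0.9, 0.1, -0.5]
grip_width: 49.9
finger_force: 0.0
```

```bash
python3 - <<'E'
from h import *
print(proj("side",[237.1,-468,194.1]),proj("top",[237.1,-468,194.1]))
h=cv2.imread("pics/side0.png")[30:75,340:395]
cv2.imwrite("pics/g0.png",cv2.resize(h,None,fx=10,fy=10,interpolation=cv2.INTER_CUBIC))
E
```

```text
[[364.3435895  87.8889578]] [[417.28261141 281.93715831]]
```

Emit:
step_arm(deltas=[0,0,-2,0,50,0,0,-2,0,50,0,0,-2,0,50,0,0,-2,0,50,0,0,0,0,50,0,0,0,0,0,0,0,0,0,0,0,0,0,0,0,0,0,0,0,0,0,0,0,0,0])

```text
time: 7.8
tool_pos: [490.2, 266.6, 78.8]
tcp_rot: [3.142, -0.0, -0.526]
contact_force: [0.7, 0.2, -0.6]
grip_width: 5.2
finger_force: 0.0
```

Emit:
step_arm(deltas=[0,0,0,0,0,0,0,0,0,0,0,0,0,0,0,0,0,0,0,0,0,0,0,0,0,0,0,0,0,0,0,0,0,0,0,0,0,0,0,0,0,0,0,0,0,0,0,0,0,0])

```text
time: 9.05
tool_pos: [490.2, 266.6, 78.7]
tcp_rot: [3.141, 0.0, -0.526]
contact_force: [-1.2, 0.1, -0.5]
grip_width: 0.2
finger_force: 0.0
```

```bash
python3 - <<'E'
from h import *
A=[cv2.imread("pics/side3.png")[200:262,245:290],save("side","side4")[200:262,245:290]]
cv2.imwrite("pics/d4.png",np.hstack([cv2.resize(a,None,fx=5,fy=5,interpolation=cv2.INTER_LANCZOS4) for a in A]+[cv2.resize(cv2.imread("pics/side0.png")[40:102,335:395],None,fx=5,fy=5)]))
E
```

```text
(no output)
```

View pics/d4.png

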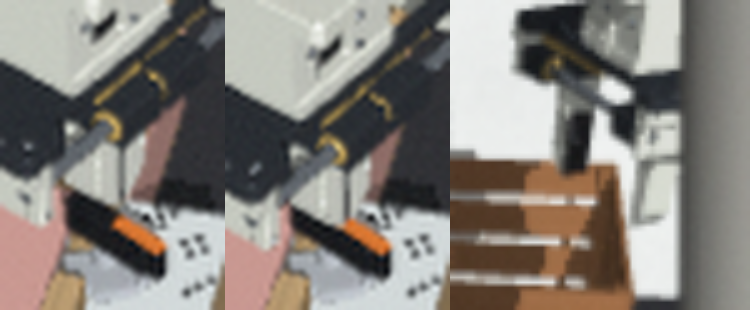

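```bash
python3 - <<'E'
from h import *
for z in(78,95,105,115,125): print(z,[proj("side",[490.2+t*.5,266.6+t*.87,z]).round(1).tolist() for t in(0,10,19)])
for z in(194,214,224,234,244): print(z,proj("side",[237.1,-468,z]).round(1))
d=np.array([np.cos(.469+np.pi/2),np.sin(.469+np.pi/2),0])
for z in (194,214,234): print(z,[proj("side",np.array([237.1,-468,z])+s*d).round(1).tolist() for s in(46,65,-46,-65)])
E
```

```text
78 [[[265.2, 251.8]], [[262.6, 254.2]], [[260.3, 256.3]]]
95 [[[265.1, 246.9]], [[262.5, 249.2]], [[260.2, 251.4]]]
105 [[[265.0, 243.9]], [[262.5, 246.3]], [[260.1, 248.4]]]
115 [[[265.0, 240.9]], [[262.4, 243.3]], [[260.0, 245.4]]]
125 [[[264.9, 237.9]], [[262.3, 240.3]], [[259.9, 242.4]]]
194 [[364.3  87.9]]
214 [[365.1  82.6]]
224 [[365.4  80. ]]
234 [[365.8  77.3]]
244 [[366.2  74.6]]
194 [[[370.9, 93.0]], [[373.7, 95.2]], [[358.1, 83.0]], [[355.6, 81.1]]]
214 [[[371.7, 87.7]], [[374.5, 89.8]], [[358.7, 77.8]], [[356.2, 75.9]]]
234 [[[372.5, 82.2]], [[375.4, 84.4]], [[359.4, 72.6]], [[356.8, 70.7]]]
```

Two independent views (start pose and here) both put the tips about 33 mm above the reported TCP height, with x and y matching. So I'll treat tip z as reported z + 33 and refine it by contact.

Emit:
step_arm(deltas=[0,0,0,0,50,0,0,0,0,50,0,0,0,0,50,0,0,0,0,50,0,0,0,0,50,0,0,-3,0,50,0,0,-3,0,50,0,0,-3,0,50,0,0,-3,0,50,0,0,-3,0,50])

```text
time: 10.35
tool_pos: [490.2, 266.6, 63.5]
tcp_rot: [3.141, 0.0, -0.526]
contact_force: [0.0, 0.5, 0.1]
grip_width: 50.4
finger_force: 0.0
```

Emit:
step_arm(deltas=[0,0,0,0,0,0,0,0,0,0,0,0,0,0,0,0,0,0,0,0,0,0,0,0,0,0,0,0,0,0,0,0,0,0,0,0,0,0,0,0,0,0,0,0,0,0,0,0,0,0])

```text
time: 11.6
tool_pos: [489.7, 265.5, 63.8]
tcp_rot: [3.139, 0.0, -0.526]
contact_force: [-1.7, -4.6, 2.9]
grip_width: 11.6
finger_force: 29.8
```

Gripped at 11.6 mm, which is the bar. Now turning +58.8°.

Emit:
step_arm(deltas=[0,0,0,6,0,0,0,0,7,0,0,0,0,7,0,0,0,0,7,0,0,0,0,7,0,0,0,0,7,0,0,0,0,7,0,0,0,0,6,0,0,0,0,4.8,0,0,0,0,0,0])

```text
time: 12.85
tool_pos: [489.8, 265.5, 63.8]
tcp_rot: [3.14, 0.002, 0.501]
contact_force: [-1.9, -4.8, 2.7]
grip_width: 12.1
finger_force: 29.8
```

Emit:
step_arm(deltas=[0,0,0,0,50,0,0,0,0,50,0,0,0,0,50,0,0,0,0,50,0,0,10,0,50,0,0,15,0,50,0,0,15,0,40,20,14,5,-8,34,22,14,0,-9,34,22,14,0,-9,34])

```text
time: 14.1
tool_pos: [555.2, 309.2, 110.3]
tcp_rot: [-3.141, -0.002, 0.041]
contact_force: [-0.6, 0.5, -0.2]
grip_width: 33.9
finger_force: 0.0
```

Emit:
step_arm(deltas=[21,14,0,-8.4,34,0,0,0,0,34,0,0,-8,0,34,0,0,-8,0,34,0,0,-8,0,34,0,0,0,0,34,0,0,0,0,34,0,0,0,0,34,0,0,0,0,34,0,0,0,0,34])

```text
time: 15.35
tool_pos: [575.3, 322.7, 84.9]
tcp_rot: [-3.142, -0.0, -0.1]
contact_force: [-0.6, 0.6, 0.4]
grip_width: 33.9
finger_force: 0.0
```

```bash
python3 - <<'E'
from h import *
print(get_obs()["tool_pos"],get_obs()["tcp_rot"])
A=save("side","side5")[190:310,190:310]; B=save("top","top5")[145:225,145:225]
cv2.imwrite("pics/c5.png",np.hstack([cv2.resize(A,(480,480),interpolation=cv2.INTER_CUBIC),cv2.resize(B,(320,480)[::-1] if 0 else (320,480),interpolation=cv2.INTER_CUBIC)]))
E
```

```text
[575.31401708 322.69212904  84.92914318] [-3.14151542e+00 -2.94841837e-04 -1.00143251e-01]
```

View pics/c5.png

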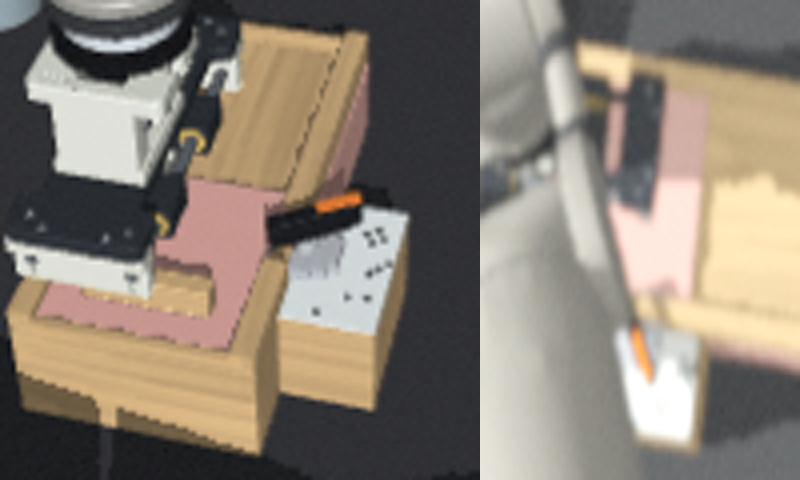

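The dial's bar now points at the four-dot group: nose at (385,198) in the crop, which drops to about (380,237) once the height is allowed for. The gripper is over the rib, so I'll lower and grip.

Emit:
step_arm(deltas=[0,0,-5,0,34,0,0,-5,0,34,0,0,-5,0,34,0,0,-4,0,34,0,0,-3,0,34,0,0,-3,0,34,0,0,-2,0,34,0,0,0,0,34,0,0,0,0,0,0,0,0,0,0])

```text
time: 16.7
tool_pos: [575.3, 322.7, 57.9]
tcp_rot: [-3.142, -0.0, -0.1]
contact_force: [-0.6, 0.4, -0.5]
grip_width: 18.6
finger_force: 0.0
```

Emit:
step_arm(deltas=[0,0,0,0,0,0,0,0,0,0,0,0,0,0,0,0,0,0,0,0,0,0,0,0,0,0,0,0,0,0,0,0,0,0,0,0,0,0,0,0,0,0,0,0,0,0,0,0,0,0])

```text
time: 17.95
tool_pos: [575.3, 322.6, 57.9]
tcp_rot: [3.142, -0.0, -0.1]
contact_force: [-0.5, -0.6, 2.5]
grip_width: 13.8
finger_force: 30.0
```

Emit:
step_arm(deltas=[-0.5,-5,0,0,0,-0.7,-7,0,0,0,-0.7,-7,0,0,0,-0.7,-7,0,0,0,-0.7,-7,0,0,0,-0.7,-7,0,0,0,-0.7,-7,0,0,0,-0.7,-7,0,0,0,-0.7,-7,0,0,0,-0.5,-5,0,0,0])

```text
time: 19.2
tool_pos: [568.6, 256.2, 57.9]
tcp_rot: [-3.142, -0.0, -0.1]
contact_force: [0.6, 2.6, 3.4]
grip_width: 13.5
finger_force: 30.0
```

Emit:
step_arm(deltas=[-0.9,-9,0,0,0,-0.9,-9,0,0,0,-0.9,-9,0,0,0,-0.9,-9,0,0,0,-0.9,-9,0,0,0,-0.9,-9,0,0,0,-0.9,-9,0,0,0,-0.9,-9,0,0,0,-0.8,-8,0,0,0,-0.4,-4,0,0,0])

```text
time: 20.45
tool_pos: [560.2, 171.9, 57.8]
tcp_rot: [3.142, 0.0, -0.101]
contact_force: [-0.2, 4.4, 5.3]
grip_width: 13.8
finger_force: 30.0
```

Emit:
step_arm(deltas=[0,0,0,0,0,0,0,0,0,0,0,0,0,0,34,0,0,0,0,34,0,0,0,0,34,0,0,0,0,34,0,0,10,0,34,0,0,15,0,34,0,0,15,0,34,0,0,15,0,34])

```text
time: 21.7
tool_pos: [560.5, 172.7, 114.4]
tcp_rot: [-3.141, -0.001, -0.1]
contact_force: [0.1, -0.2, -0.0]
grip_width: 33.9
finger_force: 0.0
```

```bash
python3 - <<'E'
from h import *
P=np.array([[x,y,66] for x in(-50,50) for y in(-7,7)],float); c,s=np.cos(-.0995),np.sin(-.0995)
W=lambda b:np.array([564+c*b[0]-s*b[1],208+s*b[0]+c*b[1],b[2]])
for n in("side","top"):
    im=save(n,n+"6"); g=cv2.cvtColor(im,cv2.COLOR_BGR2HSV)
    exp=proj(n,[W((x,75+y,66)) for x in(-50,50) for y in(-7,7)]); ce=proj(n,W((0,75,66)))[0]; print(n,"expected",ce.round(1),exp.round(1).tolist())
    x0,y0=(ce-[32,26]).astype(int); h=g[y0:y0+52,x0:x0+64]
    m=(h[:,:,2]<70).astype(np.uint8); k,l,st,cc=cv2.connectedComponentsWithStats(m)
    for i in range(1,k):
        if st[i,4]>15: print("dark",st[i],(cc[i]+[x0,y0]).round(1),ray(n,cc[i]+[x0,y0],66).round(1))
    w=((h[:,:,1]<30)&(h[:,:,2]>130)).astype(np.uint8); k,l,st,cc=cv2.connectedComponentsWithStats(w)
    for i in range(1,k):
        if st[i,4]>15: print("white",st[i],(cc[i]+[x0,y0]).round(1))
E
```

```text
side expected [231.7 256.6] [[252.0, 258.1], [250.5, 262.3], [213.5, 251.2], [211.6, 255.2]]
dark [  0   0  11  21 131] [202.4 237.1] [[661.7 225.4  66. ]]
dark [58 13  6  9 47] [259.6 246.8] [[508.5 239.9  66. ]]
dark [ 14  22  39  14 268] [232.2 257.8] [[569.4 286.3  66. ]]
white [  6   8  52  29 574] [232.4 248.8]
white [61 24  3 16 26] [261.5 263.3]
white [ 18  33  35  10 119] [234.6 266.7]
top expected [180.2 176.9] [[180.0, 191.4], [176.0, 190.9], [184.3, 163.0], [180.3, 162.5]]
white [  15    0   49   52 1881] [189.1 174.7]
```

Emit:
step_arm(deltas=[1,10,0,0,34,1.5,15,0,0,34,1.5,15,0,0,34,1.5,15,0,0,34,1.5,15,0,0,34,1.5,15,0,0,34,1.2,15,0,0,34,1,10,0,0,34,0,0,0,0,34,0,0,0,0,34])

```text
time: 23.05
tool_pos: [570.9, 282.3, 112.7]
tcp_rot: [3.141, 0.0, -0.1]
contact_force: [-0.6, -0.3, -0.0]
grip_width: 33.9
finger_force: 0.0
```

Emit:
step_arm(deltas=[0,0,-12,0,34,0,0,-12,0,34,0,0,-12,0,34,0,0,-12,0,34,0,0,-12,0,34,0,0,-10,0,34,0,0,-5,0,34,0,0,-5,0,34,0,0,0,0,34,0,0,0,0,34])

```text
time: 24.3
tool_pos: [571.2, 282.7, 33.1]
tcp_rot: [-3.141, -0.001, -0.1]
contact_force: [-0.8, 0.8, -0.1]
grip_width: 33.6
finger_force: 0.0
```

Emit:
step_arm(deltas=[0,0,-5,0,34,0,0,-5,0,34,0,0,-5,0,34,0,0,-4,0,34,0,0,0,0,34,0,0,0,0,0,0,0,0,0,0,0,0,0,0,0,0,0,0,0,0,0,0,0,0,0])

```text
time: 25.55
tool_pos: [571.0, 282.6, 13.9]
tcp_rot: [3.142, -0.0, -0.1]
contact_force: [0.2, -0.7, 0.9]
grip_width: 13.7
finger_force: 30.0
```

```bash
python3 - <<'E'
from h import *
# board edges, from both pictures at z=16, per-side line fits
for n,b in(("top",(280,140,355,225)),("side",(225,145,305,192))):
    hsv=cv2.cvtColor(cv2.imread(f"pics/{n}0.png"),cv2.COLOR_BGR2HSV); m=np.zeros(hsv.shape[:2],np.uint8); x0,y0,x1,y1=b
    m[y0:y1,x0:x1]=cv2.inRange(hsv,(8,90,110),(25,255,255))[y0:y1,x0:x1]
    c=max(cv2.findContours(m,cv2.RETR_EXTERNAL,cv2.CHAIN_APPROX_NONE)[0],key=cv2.contourArea)
    q=cv2.approxPolyDP(c,5,True)[:,0]; print(n,q.tolist(),ray(n,q,16)[:,:2].round(0).tolist())
E
```

```text
top [[337, 153], [288, 159], [298, 219], [347, 212]] [[680.0, -267.0], [654.0, -91.0], [439.0, -127.0], [467.0, -299.0]]
side [[235, 153], [232, 184], [298, 183], [294, 152]] [[677.0, -259.0], [649.0, -76.0], [439.0, -108.0], [468.0, -292.0]]
```

Emit:
step_arm(deltas=[0,0,2,0,0,0,0,4,0,0,0,0,6,0,0,0,0,8,0,0,0,0,10,0,0,0,0,10,0,0,0,0,10,0,0,0,0,10,0,0,0,0,10,0,0,0,0,10,0,0])

```text
time: 26.8
tool_pos: [570.9, 282.6, 94.4]
tcp_rot: [3.141, 0.0, -0.1]
contact_force: [-0.3, -0.1, -3.9]
grip_width: 14.2
finger_force: 30.0
```

Emit:
step_arm(deltas=[0,0,10,0,0,0,0,10,0,0,0,0,10,0,0,0,0,10,0,0,0,0,8,0,0,0,0,4,0,0,0,0,0,0,0,0,-5,0,1,0,0,-10,0,1,0,0,-15,0,1,0])

```text
time: 28.05
tool_pos: [570.7, 251.9, 145.4]
tcp_rot: [3.141, 0.001, -0.046]
contact_force: [-0.5, -0.8, -4.0]
grip_width: 13.4
finger_force: 30.0
```

Emit:
step_arm(deltas=[0,-20,0,1,0,0,-23,0,1,0,-1,-23,0,1,0,-1,-23,0,1,0,-1,-23,0,1,0,-1,-23,0,1,0,-1,-23,0,1,0,-1,-23,0,1,0,-1,-23,0,1,0,-1,-23,0,1,0])

```text
time: 29.3
tool_pos: [562.5, 24.2, 145.7]
tcp_rot: [3.141, 0.0, 0.128]
contact_force: [-0.9, 0.8, -3.3]
grip_width: 13.7
finger_force: 30.0
```

Emit:
step_arm(deltas=[-1,-23,0,1,0,-1,-23,0,0.4,0,-1,-23,0,0,0,0,-23,0,0,0,0,-23,0,0,0,0,-23,0,0,0,0,-23,0,0,0,0,-21,0,0,0,0,-17,0,0,0,0,-11,0,0,0])

```text
time: 30.55
tool_pos: [559.8, -185.4, 145.7]
tcp_rot: [-3.142, 0.0, 0.151]
contact_force: [0.5, 0.2, -4.5]
grip_width: 13.6
finger_force: 30.0
```

Emit:
step_arm(deltas=[0,-3,-6,0,0,0,-3,-12,0,0,0,0,-14,0,0,0,0,-14,0,0,0,0,-14,0,0,0,0,-14,0,0,0,0,-14,0,0,0,0,-12,0,0,0,0,-8,0,0,0,0,-4,0,0])

```text
time: 31.8
tool_pos: [559.8, -190.4, 33.3]
tcp_rot: [-3.141, 0.0, 0.151]
contact_force: [-0.3, -0.0, -4.6]
grip_width: 13.6
finger_force: 30.0
```

Emit:
step_arm(deltas=[0,0,-2,0,0,0,0,-2,0,0,0,0,-2,0,0,0,0,-2,0,0,0,0,-1,0,0,0,0,-1,0,0,0,0,-1,0,0,0,0,0,0,0,0,0,0,0,0,0,0,0,0,0])

```text
time: 33.05
tool_pos: [560.0, -190.4, 22.8]
tcp_rot: [3.141, -0.0, 0.151]
contact_force: [-0.1, -0.6, -4.7]
grip_width: 13.7
finger_force: 30.0
```

```bash
python3 - <<'E'
from h import *
A=save("side","side7")[90:240,190:340]; B=save("top","top7")[130:240,140:370]
cv2.imwrite("pics/c7.png",np.hstack([cv2.resize(A,(400,400),interpolation=cv2.INTER_CUBIC),np.vstack([cv2.resize(B,(400,191),interpolation=cv2.INTER_CUBIC),np.zeros((209,400,3),np.uint8)])]))
print(get_obs()["tool_pos"],get_obs()["contact_force"])
E
```

```text
[ 559.96383771 -190.37686132   22.79012788] [-0.71974623  0.55116527 -3.45001598]
```

View pics/c7.png

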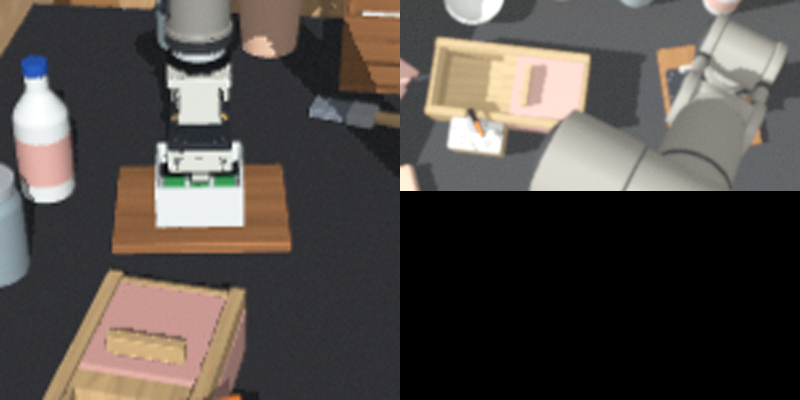

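The picture shows the lid parked over the deck and the well empty. The tub is upright and centred over the board, with its front base at (200,227) against the board's front edge at (200,243). Lowering the last few mm.

Emit:
step_arm(deltas=[0,0,-0.5,0,0,0,0,-0.5,0,0,0,0,-0.5,0,0,0,0,-0.5,0,0,0,0,-0.5,0,0,0,0,-0.3,0,0,0,0,0,0,0,0,0,0,0,0,0,0,0,0,0,0,0,0,0,0])

```text
time: 34.4
tool_pos: [559.9, -190.4, 19.9]
tcp_rot: [3.142, 0.0, 0.151]
contact_force: [0.8, -0.1, -3.4]
grip_width: 13.6
finger_force: 30.0
```

Emit:
step_arm(deltas=[0,0,-0.3,0,0,0,0,-0.3,0,0,0,0,-0.3,0,0,0,0,-0.3,0,0,0,0,0,0,0,0,0,0,0,0,0,0,0,0,0,0,0,0,0,0,0,0,0,0,0,0,0,0,0,0])

```text
time: 35.65
tool_pos: [560.0, -190.4, 19.9]
tcp_rot: [3.141, -0.0, 0.151]
contact_force: [-4.5, 2.0, 7.8]
grip_width: 14.0
finger_force: 30.0
```

The force has gone up to +7.8 N, so the tub is on the board. Releasing and lifting straight up.

Emit:
step_arm(deltas=[0,0,0,0,34,0,0,0,0,34,0,0,0,0,34,0,0,0,0,34,0,0,0,0,34,0,0,5,0,34,0,0,10,0,34,0,0,15,0,34,0,0,20,0,34,0,0,20,0,34])

```text
time: 36.9
tool_pos: [560.2, -190.5, 90.6]
tcp_rot: [3.141, -0.001, 0.151]
contact_force: [0.3, -0.8, -0.5]
grip_width: 34.2
finger_force: 0.0
```

Emit:
step_arm(deltas=[0,0,20,0,34,0,0,20,0,34,0,0,20,0,34,0,0,20,0,34,0,0,10,0,34,0,0,0,0,34,0,0,0,0,34,0,0,0,0,34,0,0,0,0,34,0,0,0,0,34])

```text
time: 38.15
tool_pos: [559.9, -190.4, 178.5]
tcp_rot: [-3.141, 0.0, 0.151]
contact_force: [0.4, -0.7, -0.0]
grip_width: 34.2
finger_force: 0.0
```

```bash
python3 - <<'E'
from h import *
im=save("side","side8"); h=cv2.cvtColor(im,cv2.COLOR_BGR2HSV)
c,s=np.cos(.1525),np.sin(.1525)
def W(x,y,z): return [560+c*x-s*y,-191+s*x+c*y,z]
print("expected near-face corners",proj("side",[W(-54,54,16),W(54,54,16),W(-54,54,72),W(54,54,72)]).round(1).tolist())
m=((h[:,:,1]<30)&(h[:,:,2]>150)).astype(np.uint8); m[:145]=0;m[190:]=0;m[:,:240]=0;m[:,295:]=0
k,l,st,cc=cv2.connectedComponentsWithStats(m); print([x.tolist() for x in st[1:] if x[4]>20]); 
o=get_obs(); print(o["tool_pos"],o["contact_force"],o["grip_width"])
# bystanders/lid change vs start in the side view
d=cv2.absdiff(im,cv2.imread("pics/side0.png")).max(2)
for nm,(x0,y0,x1,y1) in dict(mug=(145,185,185,232),jar=(170,148,202,198),bottle=(192,108,220,168),bowl=(135,238,190,280),soap=(290,308,342,345),brush=(304,122,356,142)).items(): print(nm,(d[y0:y1,x0:x1]>40).sum())
E
```

```text
expected near-face corners [[280.9, 174.9], [248.4, 175.4], [281.1, 160.9], [247.8, 161.4]]
[[248, 145, 33, 31, 732]]
[ 559.87976036 -190.35014468  178.54102335] [ 0.24429182  0.32083528 -0.61378955] 33.94140831006737
mug 0
jar 0
bottle 0
bowl 0
soap 0
brush 75
```

```bash
python3 -c "
from plant import *
print(close_job())"
```

```text
the job is handed in; nothing more can be done
None
```

I turned the dial to four dots, parked the lid over the deck, and stood the white tub upright near the middle of the board. The job was handed in at about 38 s, and the hand-in returned no verdict.

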